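# Slide the spare die holder into the tight press-die row

### The job

Slide the spare die holder, which stands alone on the bench, into the row in the die rack directly to the left (as seen from the robot) of the tall-posted one: first nudge the neighbours apart to make room, then slide it in from the front until its foot is fully home against the back wall, under the lip. Be gentle with the rack: feel for its end stops and back wall and never shove. The dies of the row stay standing under the lip, none is taken out, and the oil bottle, screwdriver and parts bin are left alone.

Things in the scene. Friction and masses are not known exactly. Their poses are not given: they have to be found in the camera images.
- rack: die rack fixed on the bench: grey base plate 150 (x) x 330 (y) x 6 mm; origin at the centre of its underside, z up, x from its open front (robot side) to its back, y along the row, to the left. On it an aluminium fence: back wall, lip, two end stops. Its row holds five 50 mm feet and 3 mm more; it starts with four dies, gaps between feet 0.6 to 7.4 mm, feet about 0.5 mm off the back wall.
- rack_stops (a point): point midway between the nominal end stops (rack x +25, y 0, z +24 mm, the stops' top edge). The stops, 10 mm thick, run from rack x -5 to +55 mm; their faces are 253 mm apart, nominally at rack y -126.5 and +126.5 mm, but the fence is clamped through slots and both stops together sit up to 16 mm to either side of that (not measured: feel for them).
- rack_home (a point): foot of the back wall's face, mid-row (rack x +55, y 0, z +6 mm). A die is home when its foot touches this face: origin at rack x +25, z +6 mm. Along the wall runs a lip from rack x +47 to +67 mm, underside 22 mm and top 26 mm above the bench: it hangs 8 mm over the feet, 2 mm above them, so a die cannot go in from above.
- rack_apron (a point): centre of the apron (rack x -40, y 0, z +6 mm): the free front part of the plate, rack x -75 to -5 mm, flat and level with the floor of the row, where a die can be set down in front of a gap before it is slid in. Dies slide on the plate by friction: nudging three of them along the row takes less than 8 N, a stop is felt above that.
- die_tall: a die holder standing in the row: flat steel foot 60 (x) x 50 (y) x 14 mm high with 3 mm bevels on its upright corners, square dark post 16 x 16 mm on its middle; 0.15 to 0.31 kg. Origin: centre of the underside, z up, x to the rack's back, y along the row. Pushed high on the post, it tips and binds under the lip: push low. This is the tall one: the post ends 60 mm above the origin. It is never the leftmost in the row.
- die_b: a die holder standing in the row: flat steel foot 60 (x) x 50 (y) x 14 mm high with 3 mm bevels on its upright corners, square dark post 16 x 16 mm on its middle; 0.15 to 0.31 kg. Origin: centre of the underside, z up, x to the rack's back, y along the row. Pushed high on the post, it tips and binds under the lip: push low. Post ends 44 mm above the origin.
- die_c: a die holder standing in the row: flat steel foot 60 (x) x 50 (y) x 14 mm high with 3 mm bevels on its upright corners, square dark post 16 x 16 mm on its middle; 0.15 to 0.31 kg. Origin: centre of the underside, z up, x to the rack's back, y along the row. Pushed high on the post, it tips and binds under the lip: push low. Post ends 44 mm above the origin.
- die_end: a die holder standing in the row: flat steel foot 60 (x) x 50 (y) x 14 mm high with 3 mm bevels on its upright corners, square dark post 16 x 16 mm on its middle; 0.15 to 0.31 kg. Origin: centre of the underside, z up, x to the rack's back, y along the row. Pushed high on the post, it tips and binds under the lip: push low. Post ends 44 mm above the origin. It starts as the leftmost in the row.
- die_spare: the spare die holder, standing alone on the bench left or right of the rack: same make as those in the row (steel foot 60 (x) x 50 (y) x 14 mm, bevelled corners; central square post 16 x 16 mm ending 44 mm above the origin; 0.15 to 0.31 kg). Origin: centre of the underside, z up; when in the row, x to the rack's back, y along the row. Yaw up to 0.6 rad either way.
- oiler: bystander: grey oil bottle, 52 mm across, 130 mm tall, standing on the bench on the other side of the rack from the spare die. Origin at the centre of its underside.
- capbin: bystander: open plywood bin 100 x 130 x 35 mm on the bench beyond the rack. Origin at the centre of its underside.
- driver: bystander: screwdriver 190 mm long lying on the bench beyond the rack.
There are look-alikes about, which are no part of the job. Leave any red look-alike of the die_tall alone.

How it is judged:
At the end, for the whole second after the job is handed in: The spare die stands directly left of the tall one (centres 45 to 57 mm apart along the row), within 2.5 mm of the back wall and square within 4.5 degrees; the other four are within 4.5 mm of home; all five sit flat on the plate, upright within 3.4 degrees, the spare at rest (x of die_spare in the frame of rack above 0.0225 m and angle between the x axis of die_spare and the x axis of rack, either way round below 0.08 rad and y of die_spare in the frame of die_tall between 0.045 and 0.057 m and x of each of die_tall, die_b, die_c, die_end in the frame of rack above 0.0205 m and z of each of die_tall, die_b, die_c, die_end, die_spare in the frame of rack below 0.0085 m and angle between each of die_tall, die_b, die_c, die_end, die_spare's own z axis and vertical below 0.06 rad and linear speed of die_spare below 0.01 m/s); the robot touches nothing.
It fails at once if the rack is shoved: more than 50 N on it, the weight of the dies (5 to 15 N) included (contact force between rack and anything else above 50 N).
It fails at once if a die in the row is tipped by more than 15 degrees (angle between any of die_tall, die_b, die_c, die_end's own z axis and vertical above 0.26 rad).
It fails at once if a die of the row is taken out (lifted more than 15 mm) (z of any of die_tall, die_b, die_c, die_end in the frame of rack above 0.021 m).
It fails at once if a bystander is moved more than 20 mm (distance of any of oiler, capbin, driver from where it was at the start of the episode above 0.02 m).
It also fails if it takes over 72 s, if anything falls off the work surface, if the arm or the gripper's body presses on something with over 40 N, if the wrist force passes 120 N, or if a joint passes its speed limit or range.

### The arm

A 6-joint arm with a two-finger parallel gripper is mounted at the origin on the work surface. World frame = base frame: x ahead of the robot, y to its left, z up, the work surface at z = 0. Lengths are in m, angles in rad, forces in N, time in s.
With the tool pointing down it reaches from about 0.35 to 0.975 m from the base axis. Payload 4.9 kg.
Tool frame: the origin (TCP) lies on the front face of the gripper's body, between the roots of the fingers; the fingertips stand ctrl.tip_extent ahead of it and the grasp point (between the pads) lies 54 mm ahead of it (ctrl.tip_extent is the distance from the TCP to the fingertips, in m); z points along the fingers, y is the line along which they close (so a half turn about z gives the same grasp; the last joint's range is limited). The gripper opens to 85 mm and grips with 20 to 120 N. Pads are 22 mm wide; open, the fingers measure 114 mm over their backs; the gripper's body (76 mm by 85 mm) begins 54 mm behind the grasp point. The pads swing forward as they close: fully open they stand 13 mm farther back than shut.
Start: joints at [-1.353, 0.053, 1.613, -0, 1.476, -0.119], TCP at [0.207, -0.59, 0.304] pointing down, gripper open.
Joint ranges: [-3.01, 3.01], [-1.01, 2.22], [0.06, 2.58], [-1.02, 4.17], [0.09, 2.62], [-3.14, 3.14]. Speed limits (rad/s): [2.57, 2.57, 3.14, 3.14, 3.14, 3.14].

### API

Orientations are given as a rotation vector (axis times angle).
In Python, from station import ctrl gives the robot as it stands.
- The arm moves only by the tool apply_moves, never from a script. Its argument "rows" is one flat list of numbers, 6 for each row, row after row: the shift along the tool's x, y, z normalised to -1 to 1, where 1 is 0.6 m, then the turn, a rotation vector about the tool's x, y, z normalised to -1 to 1, where 1 is 90 degrees. A call has 1 to 20 rows; each row is the pose to reach, as a shift and turn from the pose commanded when the call began, along the tool's axes at that moment; what a row does not reach only later rows make up. A row lasts 1/10 s, in which the tool goes at most 50 mm and 8.59 degrees, less where a joint would pass 70% of its speed; a pose out of reach is approached as far as the arm can. A call with a number of a shift or a turn outside -1 to 1 is refused whole. A call with a gripper value outside its range is refused whole. "grip" is the opening, from 0 (shut) to 1 (fully open), set as the call begins (left out, the last holds). The fingers move at their own pace and stop on an object; "grip_force" is the grip in N (left out, the last holds). Time passes only in rows, so rows that repeat a pose let the fingers close. It gives the time, the measured TCP pose, the force, the opening and the grip force at its end, in the units of the state.
- ctrl.get_obs(): the state, without advancing time (a new reading comes with each control period).
- ctrl.get_image(name): name is "scene" or "top" or "wrist"; returns (picture, depth): 384x512x3 uint8, blue, green, red; 384x512 float32, m along the optical axis (not along the pixel's ray), 0 where there is no reading.
- ctrl.camera_model(name): a dict with "mtx" (3x3 intrinsics, pixels), "k1" (the pictures are not rectified: a ray, as slopes to the right and down, at radius r is drawn at 1 + k1 r^2 times it, then the intrinsics apply), "R" (3x3) and "t" (3): a world point X has camera coordinates R X + t; the wrist camera has in their place "tool_from_camera" (4x4, takes a point from camera to tool coordinates, whose origin is the TCP and whose axes are the flange's). Camera axes: x right, y down, z forward; pixel columns grow to the right and rows downward; lengths in m; the calibration is good to about 2 mm. A picture is of the moment at which its call begins: read the wrist's pose just before it. camera_model takes no time and is no camera call.
- ctrl.finish_job(): hands the job in; it is judged then, once.
The state is a dict: "t": time; "q": joint angles; "dq": joint speeds; "effort": joint torques, N m; "tool_pos": TCP position; "tool_rot": TCP orientation; "contact_force": force on the tool from outside, world axes, zero at the start; "wrist_torque": the same for the moment, N m; "opening": finger opening in m; "grip_force": force on a finger pad.
Only numpy, scipy, OpenCV 4.12 (cv2) and the standard library are available. Lean on these libraries where they do the work, as an engineer would, in place of code of your own. Each camera call takes 0.05 s, during which the arm holds its last target. There are 200 camera calls.

## Working session

There is one attempt and no reset: what is moved stays moved. The work goes in short steps, Python scripts to look and compute and a tool call to move; the robot and the scene stay as the last step left them, time stands still between calls to the robot, and variables do not carry over. Pictures are saved under pics/ and viewed, at most 10 in all, crops included, and the job is handed in when it is done.

Besides the shell and the picture viewer there is one more tool, called after "Emit:" as a command line: name --argument value ..., lists and objects as JSON in quotes. apply_moves: Moves the arm, as the interface text tells. Its arguments: {"type":"object","properties":{"rows":{"type":"array","items":{"type":"number"}},"grip":{"type":"number"},"grip_force":{"type":"number"}},"required":["rows"]}

```bash
ls; mkdir -p pics; cat > h.py <<'E'
import numpy as np, cv2
from scipy.spatial.transform import Rotation as Rn
from station import ctrl
np.set_printoptions(precision=4,suppress=True)
def cloud(name):
    o=ctrl.get_obs(); im,d=ctrl.get_image(name); c=ctrl.camera_model(name)
    K=np.array(c['mtx']);k1=c['k1'] 
    h,w=d.shape; u,v=np.meshgrid(np.arange(w),np.arange(h))
    x=(u-K[0,2])/K[0,0]; y=(v-K[1,2])/K[1,1]
    rd=np.hypot(x,y); r=rd.copy()
    for _ in range(20): r=rd/(1+k1*r*r)
    s=1/(1+k1*r*r)
    P=np.stack([x*s*d,y*s*d,d],-1)
    if 'R' in c: W=(P-np.array(c['t']))@np.array(c['R'])
    else:
        T=np.array(c['tool_from_camera']); Q=P@T[:3,:3].T+T[:3,3]
        W=Q@Rn.from_rotvec(o['tool_rot']).as_matrix().T+np.array(o['tool_pos'])
    W[d==0]=np.nan
    return im,d,W
E
python3 - <<'E'
from h import *
o=ctrl.get_obs(); print({k:np.array(v) for k,v in o.items()}, ctrl.tip_extent)
print(Rn.from_rotvec(o['tool_rot']).as_matrix())
for n in ('top','scene'):
    im,d,W=cloud(n); np.savez(n+'.npz',im=im,W=W); cv2.imwrite(f'pics/{n}.png',im)
    c=ctrl.camera_model(n); print(n,c)
E
```

```text
pics
{'t': array(0.), 'q': array([-1.353 ,  0.0533,  1.6143,  0.    ,  1.476 , -0.119 ]), 'dq': array([ 0.0006,  0.0005,  0.0009, -0.0002, -0.0011, -0.0016]), 'effort': array([ -0.0021, -39.3694, -37.0173,  -0.0003,   0.0073,  -0.    ]), 'tool_pos': array([ 0.2064, -0.5894,  0.3027]), 'tool_rot': array([-3.0951, -0.5261,  0.0001]), 'contact_force': array([-0.2873,  0.0785, -0.6352]), 'wrist_torque': array([-0.0383, -0.0146, -0.0051]), 'grip_force': array(0.), 'opening': array(0.0855)} 0.0726
[[ 0.9438  0.3304 -0.0004]
 [ 0.3304 -0.9438  0.002 ]
 [ 0.0003 -0.002  -1.    ]]
top {'mtx': array([[392.1009,   0.    , 255.783 ],
       [  0.    , 392.1009, 196.133 ],
       [  0.    ,   0.    ,   1.    ]]), 'k1': 0.017667893319731325, 'R': array([[ 0.0343, -0.9994, -0.0041],
       [-0.9762, -0.0326, -0.2146],
       [ 0.2143,  0.0113, -0.9767]]), 't': array([-0.027 ,  0.6227,  0.9806])}
scene {'mtx': array([[352.2891,   0.    , 252.6076],
       [  0.    , 352.2891, 192.6406],
       [  0.    ,   0.    ,   1.    ]]), 'k1': -0.03998557273249309, 'R': array([[-0.464 ,  0.8857,  0.017 ],
       [ 0.467 ,  0.2609, -0.8449],
       [-0.7527, -0.3841, -0.5346]]), 't': array([ 0.308 , -0.2478,  1.2655])}
```

View pics/top.png

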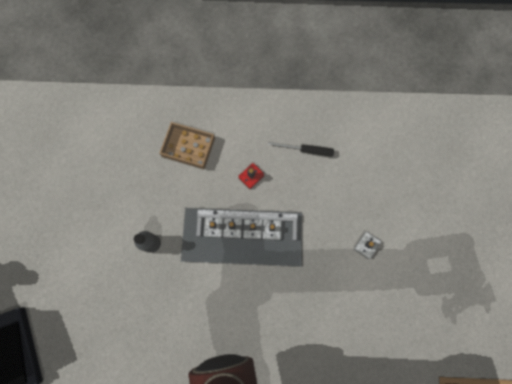

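View pics/scene.png

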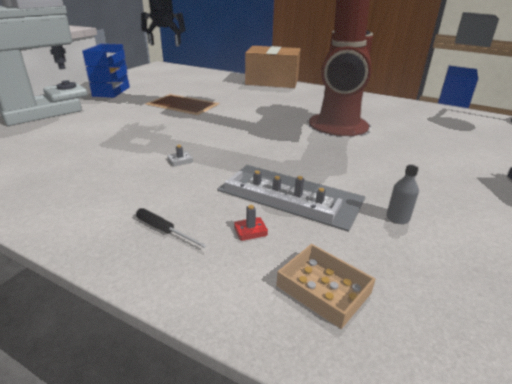

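The top view shows the rack at (183–302, 208–265), with its row posts at columns 213, 232, 252 and 272. The spare is at (369,245), on the right, and the oiler is at (147,241). The red tall look-alike at (252,176) is outside the rack and has to be left alone. In the scene view, taken from behind so left and right are mirrored, the tall post is at (299,187), second from the robot's left.

```bash
cat > m.py <<'E'
from h import *
def blobs(W,zlo,zhi,box,minn=3):
    m=(W[...,2]>zlo)&(W[...,2]<zhi)&(W[...,0]>box[0])&(W[...,0]<box[1])&(W[...,1]>box[2])&(W[...,1]<box[3])
    n,l,st,ce=cv2.connectedComponentsWithStats(m.astype(np.uint8),connectivity=8)
    for i in range(1,n):
        if st[i,4]>=minn:
            p=W[l==i]; print(st[i,4],'px',ce[i],'med',np.median(p,0),'min',p.min(0),'max',p.max(0))
E
python3 - <<'E'
from m import *
z=np.load('top.npz');W=z['W'];im=z['im']
for (u,v) in [(369,245),(213,224),(232,224),(252,224),(272,224),(252,170),(147,238),(190,255),(295,255),(220,300)]: print(u,v,W[v,u])
print('posts');blobs(W,.03,.10,(.3,.75,-.4,.4))
# plate: grey rect
v,u=np.mgrid[200:275,175:312]
g=im[200:275,175:312].astype(int).sum(2); m=((W[200:275,175:312,2]>0.002)&(W[200:275,175:312,2]<.035)).astype(np.uint8)
P=W[200:275,175:312][m>0][:,:2].astype(np.float32); print(P.min(0),P.max(0),cv2.minAreaRect(P))
e=cv2.resize(im[195:285,170:400],None,fx=3.4,fy=3.4,interpolation=cv2.INTER_CUBIC); cv2.imwrite('pics/crop.png',e)
z=np.load('scene.npz');W=z['W'];im=z['im'];print('scene');blobs(W,.03,.10,(.3,.75,-.4,.4))
E
```

```text
369 245 [ 0.5053 -0.3095  0.0478]
213 224 [0.5468 0.1061 0.0505]
232 224 [0.5462 0.0541 0.0667]
252 224 [0.5498 0.0017 0.0541]
272 224 [ 0.5523 -0.0518  0.0494]
252 170 [0.6968 0.0069 0.0628]
147 238 [0.499  0.266  0.0959]
190 255 [0.4655 0.1696 0.0052]
295 255 [ 0.4754 -0.1186  0.003 ]
220 300 [0.349  0.081  0.0026]
posts
105 px [185.4571 159.3048] med [0.7301 0.191  0.0347] min [0.7125 0.139  0.03  ] max [0.7489 0.2718 0.0403]
56 px [250.5 172.5] med [0.6913 0.011  0.058 ] min [0.6842 0.0014 0.0311] max [0.7027 0.0211 0.0653]
3 px [212.6667 212.3333] med [0.5828 0.1104 0.0303] min [0.5799 0.1101 0.03  ] max [0.5829 0.1132 0.0312]
3 px [279.3333 215.    ] med [ 0.5806 -0.0709  0.0303] min [ 0.5776 -0.0736  0.0301] max [ 0.5835 -0.0709  0.0318]
47 px [212. 225.] med [0.5439 0.1086 0.0497] min [0.538  0.1021 0.0303] max [0.5528 0.1172 0.0564]
49 px [231.0612 225.2857] med [0.5431 0.0565 0.0656] min [0.5373 0.0496 0.031 ] max [0.5519 0.0648 0.0725]
42 px [251.9762 226.3333] med [0.5444 0.0016 0.0503] min [ 0.537  -0.0064  0.0307] max [0.5532 0.0097 0.0567]
42 px [271.5 227. ] med [ 0.5
[... 634 characters left out ...]
5376 -0.0593  0.03  ] max [ 0.5555 -0.043   0.0542]
85 px [276.2118 181.4941] med [0.5522 0.0034 0.0433] min [ 0.5405 -0.0071  0.0301] max [0.5567 0.0092 0.0537]
142 px [298.6479 184.4366] med [0.5526 0.0587 0.0518] min [0.5377 0.0481 0.0301] max [0.5565 0.0653 0.07  ]
799 px [403.7447 196.1477] med [0.5136 0.2789 0.0682] min [0.4865 0.2523 0.0303] max [0.5225 0.305  0.0999]
91 px [320.3956 193.3626] med [0.5527 0.1115 0.044 ] min [0.537  0.102  0.0301] max [0.5563 0.1178 0.054 ]
154 px [250.4221 213.0325] med [0.6994 0.0133 0.0486] min [0.6907 0.0002 0.03  ] max [0.707  0.0214 0.0642]
278 px [336.2734 259.9568] med [0.7322 0.2005 0.0333] min [0.7102 0.1373 0.03  ] max [0.7496 0.2723 0.0359]
```

View pics/crop.png

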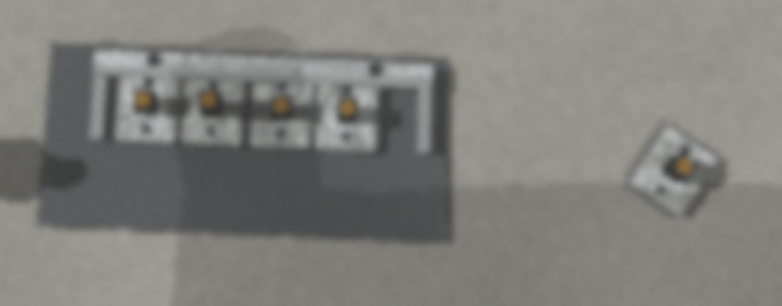

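The crop shows four posts at x 144, 209, 281 and 347, and the spare at (683,167). Post-top heights of 50, 66, 50 and 50 mm confirm that the tall die is second from left (y≈0.057), so the spare goes between die_end and die_tall. I'll move over the spare and the rack with the wrist camera to refine these positions.

```bash
cat > plan.py <<'E'
import sys
from h import *
# usage: plan.py x y z yaw(rad of tool x axis)
def plan(x,y,z,yaw):
    o=ctrl.get_obs(); R0=Rn.from_rotvec(o['tool_rot']).as_matrix()
    Rt=Rn.from_euler('z',yaw).as_matrix()@np.diag([1,-1,-1.])
    D=np.array([x,y,z])-np.array(o['tool_pos'])
    r=Rn.from_matrix(R0.T@Rt).as_rotvec()
    print('t',o['t'],'shift',(R0.T@D)/.6,'turn',r/(np.pi/2),'rows',np.linalg.norm(D)/.05,np.degrees(np.linalg.norm(r))/8.59)
if __name__=='__main__': plan(*map(float,sys.argv[1:]))
E
python3 plan.py 0.45 -0.31 0.30 0; python3 -c "
from h import *
print(ctrl.camera_model('wrist'))"
```

```text
t 0.1 shift [ 0.537  -0.3054  0.0053] turn [-0.0012  0.0001  0.2144] rows 7.414105182451315 2.2464321032286505
{'mtx': array([[265.9196,   0.    , 250.313 ],
       [  0.    , 265.9196, 192.1449],
       [  0.    ,   0.    ,   1.    ]]), 'k1': 0.007258877754414149, 'tool_from_camera': array([[ 0.0019, -0.9536, -0.3012,  0.0773],
       [ 1.    ,  0.0016,  0.0011, -0.0008],
       [-0.0005, -0.3012,  0.9536, -0.0695],
       [ 0.    ,  0.    ,  0.    ,  1.    ]])}
```

Emit:
apply_moves --rows '[0.27,-0.15,0.0,0,0,0.214,0.567,-0.305,0.2,0,0,0.214,0.567,-0.305,0.2,0,0,0.214,0.567,-0.305,0.2,0,0,0.214,0.567,-0.305,0.2,0,0,0.214,0.567,-0.305,0.2,0,0,0.214,0.567,-0.305,0.2,0,0,0.214,0.567,-0.305,0.2,0,0,0.214,0.567,-0.305,0.2,0,0,0.214,0.567,-0.305,0.2,0,0,0.214,0.567,-0.305,0.2,0,0,0.214]'

```text
t: 1.2
tool_pos: [0.4669, -0.3054, 0.1842]
tool_rot: [3.141, 0.001, -0.0]
contact_force: [-0.0, -0.9, 0.6]
opening: 0.0855
grip_force: 0.0
```

```bash
cat > spare.py <<'E'
from m import *
im,d,W=cloud('wrist'); np.savez('w1.npz',im=im,W=W); cv2.imwrite('pics/w1.png',im)
print(ctrl.get_obs()['tool_pos'],ctrl.get_obs()['t'])
blobs(W,.035,.07,(.4,.62,-.4,-.2))
m=(W[...,2]>.007)&(W[...,2]<.02)&(np.hypot(W[...,0]-.51,W[...,1]+.312)<.045)
P=W[m][:,:2].astype(np.float32);print(len(P),P.mean(0),np.median(W[m][:,2]),cv2.minAreaRect(P))
E
python3 spare.py; python3 plan.py 0.49 0.02 0.24 0
```

```text
[ 0.4668 -0.3059  0.1846] 1.25
424 px [263.2642 154.0637] med [ 0.5095 -0.3148  0.0442] min [ 0.4984 -0.3252  0.0351] max [ 0.5193 -0.3053  0.0491]
3204 [ 0.5103 -0.3152] 0.013581986528679493 ((0.5084568858146667, -0.31527945399284363), (0.050170380622148514, 0.06013084203004837), 56.33802795410156)
t 1.25 shift [ 0.0384 -0.5431 -0.0929] turn [ 0.0007 -0.0004 -0.0004] rows 6.627537439445881 0.009157359485427447
```

Spare foot measures 50×60 mm as specified: centre (0.5085, −0.3153), yaw −0.588. Now over the rack.

Emit:
apply_moves --rows '[0.038,-0.54,-0.09,0,0,0,0.038,-0.54,-0.09,0,0,0,0.038,-0.54,-0.09,0,0,0,0.038,-0.54,-0.09,0,0,0,0.038,-0.54,-0.09,0,0,0,0.038,-0.54,-0.09,0,0,0,0.038,-0.54,-0.09,0,0,0,0.038,-0.54,-0.09,0,0,0,0.038,-0.54,-0.09,0,0,0,0.038,-0.54,-0.09,0,0,0]'

```text
t: 2.25
tool_pos: [0.4898, 0.0177, 0.238]
tool_rot: [3.141, -0.003, 0.0]
contact_force: [0.9, 0.4, 0.7]
opening: 0.0856
grip_force: 0.0
```

```bash
python3 - <<'E'
from m import *
im,d,W=cloud('wrist'); np.savez('w2.npz',im=im,W=W); cv2.imwrite('pics/w2.png',cv2.resize(im,(800,600),interpolation=cv2.INTER_CUBIC))
print(ctrl.get_obs()['tool_pos'],ctrl.get_obs()['t'])
blobs(W,.035,.085,(.5,.6,-.2,.2),20)
# plate level 3.5..9mm
m=(W[...,2]>.004)&(W[...,2]<.009)&(W[...,0]<.55)&(W[...,0]>.41)&(abs(W[...,1]-.02)<.18)
n,l,st,ce=cv2.connectedComponentsWithStats(cv2.morphologyEx(m.astype(np.uint8),cv2.MORPH_OPEN,np.ones((3,3))));i=1+st[1:,4].argmax()
print(np.median(W[l==i],0))
cs=[np.where(l[:,c]==i)[0] for c in range(512)]
F=np.array([W[r.max(),c] for c,r in enumerate(cs) if len(r)>10]); print(np.polyfit(F[:,1],F[:,0],1),len(F)); y=.02
# foot tops z 16..23
m=(W[...,2]>.0165)&(W[...,2]<.0225)&(W[...,0]<.545)&(W[...,0]>.505)&(abs(W[...,1]-.02)<.16)
n,l,st,ce=cv2.connectedComponentsWithStats(m.astype(np.uint8))
for i in range(1,n):
    if st[i,4]>40: p=W[l==i]; print(st[i],p.mean(0),p.min(0),p.max(0))
E
```

```text
[0.4897 0.0177 0.2378] 2.3
372 px [156.4355 130.5242] med [0.5464 0.1065 0.05  ] min [0.5381 0.1011 0.0351] max [0.554  0.1172 0.0555]
395 px [208.8177 131.9519] med [0.5468 0.0548 0.0659] min [0.5376 0.0487 0.0377] max [0.5537 0.065  0.0705]
309 px [268.1456 131.411 ] med [0.5461 0.0016 0.05  ] min [ 0.5374 -0.0071  0.037 ] max [0.5534 0.009  0.0551]
353 px [321.8669 131.4816] med [ 0.5456 -0.0491  0.05  ] min [ 0.5376 -0.0594  0.0353] max [ 0.5531 -0.043   0.055 ]
[0.4864 0.0296 0.0055]
[0.0081 0.451 ] 296
[130 130   7  27  62] [0.5313 0.1437 0.0197] [0.517  0.1429 0.0167] [0.5448 0.1452 0.0225]
[ 141  130   49   28 1069] [0.5287 0.1077 0.0196] [0.5158 0.0843 0.0171] [0.5449 0.1346 0.0224]
[ 191  130   47   28 1028] [0.5286 0.0557 0.0196] [0.5159 0.0323 0.0173] [0.5449 0.082  0.022 ]
[ 244  130   47   28 1099] [0.5292 0.001  0.0196] [ 0.5156 -0.024   0.017 ] [0.5449 0.0251 0.0218]
[ 291  130   49   29 1082] [ 0.5286 -0.0501  0.0196] [ 0.5147 -0.0764  0.0166] [ 0.545  -0.0261  0.0224]
[366 130   7  28  74] [ 0.5305 -0.1089  0.0196] [ 0.5158 -0.1114  0.0166] [ 0.5449 -0.1082  0.0224]
```

View pics/w2.png

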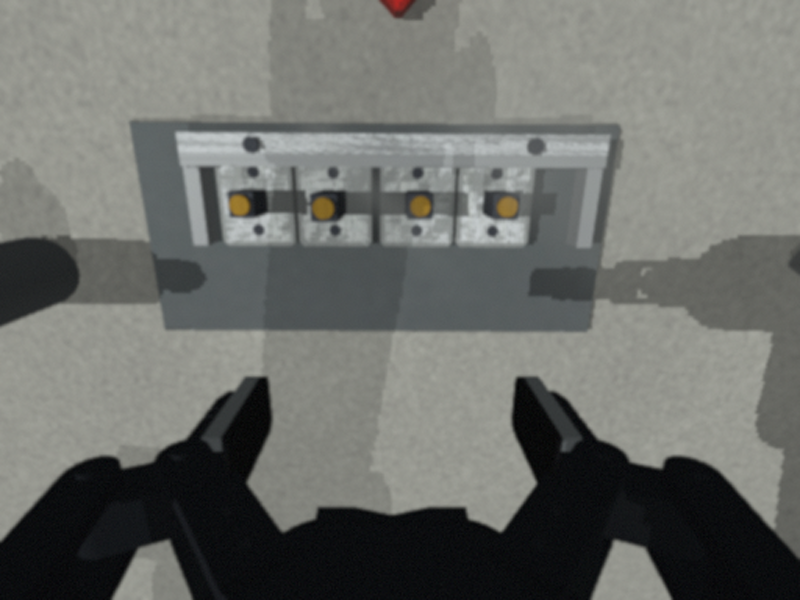

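The wrist view shows posts at (240,205), (322,208, tall), (420,206) and (508,207), with stops at x≈200 and 590. Feet centres are y = 0.109, 0.057, 0.0005 and −0.051, x≈0.5455. Stop faces are at about 0.1425 and −0.110, 253 mm apart as specified. Next I shut the fingers, turn 90°, and touch the apron to get the true tip height.

```bash
python3 -c "
from h import *
print(ctrl.get_obs()['q'])"; python3 plan.py 0.475 0.083 0.105 -1.579
```

```text
[-0.1157 -0.2286  1.9884 -0.0003  1.3819  1.4571]
t 2.3 shift [-0.0247 -0.1089  0.2213] turn [ 0.0002 -0.0001  1.004 ] rows 2.9746811944001665 10.51884917258704
```

Emit:
apply_moves --rows '[-0.025,-0.109,0.1,0,0,-0.995,-0.025,-0.109,0.1,0,0,-0.995,-0.025,-0.109,0.1,0,0,-0.995,-0.025,-0.109,0.1,0,0,-0.995,-0.025,-0.109,0.1,0,0,-0.995,-0.025,-0.109,0.1,0,0,-0.995,-0.025,-0.109,0.2,0,0,-0.995,-0.025,-0.109,0.2,0,0,-0.995,-0.025,-0.109,0.2,0,0,-0.995,-0.025,-0.109,0.22,0,0,-0.995,-0.025,-0.109,0.22,0,0,-0.995,-0.025,-0.109,0.22,0,0,-0.995,-0.025,-0.109,0.22,0,0,-0.995,-0.025,-0.109,0.22,0,0,-0.995]' --grip 0 --grip_force 40

```text
t: 3.7
tool_pos: [0.475, 0.0841, 0.1062]
tool_rot: [2.231, 2.211, 0.001]
contact_force: [0.1, -0.0, -0.2]
opening: 0.0001
grip_force: 0.0
```

```bash
python3 -c "
from h import *
o=ctrl.get_obs();print(ctrl.tip_extent,o['tool_pos'],o['q'],o['contact_force'],o['opening'],Rn.from_rotvec(o['tool_rot']).as_matrix())"; python3 plan.py 0.475 0.083 0.1 1.563
```

```text
0.0726 [0.475  0.0841 0.1062] [ 0.0209 -0.075   2.0931 -0.      1.1229  0.0301] [ 0.1124 -0.0255 -0.229 ] 8.202668342589932e-05 [[ 0.0092  1.      0.0006]
 [ 1.     -0.0092 -0.    ]
 [-0.      0.0006 -1.    ]]
t 3.7 shift [-0.0019 -0.      0.0103] turn [ 0.0004  0.     -0.0009] rows 0.12602077616991292 0.00992192128571976
```

Emit:
apply_moves --rows '[0,0,0.01,0,0,0,0,0,0.02,0,0,0,0,0,0.022,0,0,0,0,0,0.024,0,0,0,0,0,0.026,0,0,0]'

```text
t: 4.2
tool_pos: [0.4747, 0.0847, 0.0902]
tool_rot: [-2.229, -2.213, 0.0]
contact_force: [-0.4, 0.5, -0.6]
opening: -0.0003
grip_force: 0.0
```

Emit:
apply_moves --rows '[0,0,0.004,0,0,0,0,0,0.008,0,0,0,0,0,0.01,0,0,0,0,0,0.012,0,0,0,0,0,0.012,0,0,0]'

```text
t: 4.7
tool_pos: [0.4746, 0.0847, 0.0829]
tool_rot: [-2.229, -2.213, 0.0]
contact_force: [-0.1, 0.8, 0.1]
opening: -0.0002
grip_force: 0.0
```

Emit:
apply_moves --rows '[0,0,0.002,0,0,0,0,0,0.004,0,0,0,0,0,0.006,0,0,0,0,0,0.008,0,0,0]'

```text
t: 5.1
tool_pos: [0.4748, 0.0847, 0.0786]
tool_rot: [-2.229, -2.213, 0.0]
contact_force: [-4.7, -1.4, 12.2]
opening: 0.0004
grip_force: 6.1
```

```bash
python3 plan.py 0.475 0.083 0.12 1.563;python3 plan.py 0.5455 0.083 0.12 1.563
```

```text
t 5.1 shift [-0.0028  0.0003 -0.069 ] turn [-0.0002  0.      0.0004] rows 0.8286877739575568 0.004728812145602726
t 5.1 shift [-0.002   0.1178 -0.069 ] turn [-0.0002  0.      0.0004] rows 1.6390693448129772 0.004728812145602726
```

Emit:
apply_moves --rows '[-0.003,0,-0.103,0,0,0,-0.003,0,-0.103,0,0,0,-0.003,0.118,-0.103,0,0,0,-0.003,0.118,-0.103,0,0,0,-0.003,0.118,-0.103,0,0,0,-0.003,0.118,-0.103,0,0,0,-0.003,0.118,-0.07,0,0,0,-0.003,0.118,-0.045,0,0,0,-0.003,0.118,-0.035,0,0,0,-0.003,0.118,-0.029,0,0,0,-0.003,0.118,-0.029,0,0,0]'

```text
t: 6.2
tool_pos: [0.545, 0.0824, 0.0952]
tool_rot: [-2.229, -2.213, 0.001]
contact_force: [-0.5, -1.1, -0.1]
opening: 0.0
grip_force: 0.0
```

Emit:
apply_moves --rows '[-0.006,0,0,0,0,0,-0.012,0,0,0,0,0,-0.017,0,0,0,0,0,-0.022,0,0,0,0,0,-0.027,0,0,0,0,0,-0.032,0,0,0,0,0,-0.037,0,0,0,0,0,-0.042,0,0,0,0,0,-0.047,0,0,0,0,0,-0.052,0,0,0,0,0,-0.057,0,0,0,0,0]'

```text
t: 7.3
tool_pos: [0.5452, 0.0516, 0.0966]
tool_rot: [-2.226, -2.209, -0.009]
contact_force: [-3.0, 18.2, 4.6]
opening: -0.0002
grip_force: 2.4
```

Emit:
apply_moves --rows '[-0.002,0,0,0,0,0,-0.004,0,0,0,0,0,-0.006,0,0,0,0,0,-0.008,0,0,0,0,0,-0.01,0,0,0,0,0]'

```text
t: 7.8
tool_pos: [0.5452, 0.0457, 0.0966]
tool_rot: [-2.226, -2.209, -0.009]
contact_force: [-1.8, 18.3, 6.0]
opening: 0.0001
grip_force: 2.4
```

```bash
python3 - <<'E'
from m import *
im,d,W=cloud('scene'); im2,d2,W2=cloud('wrist')
a=cv2.resize(im[140:230,210:370],(800,450),interpolation=cv2.INTER_CUBIC); cv2.imwrite('pics/s2.png',a)
cv2.imwrite('pics/w3.png',im2)
E
```

```text
(no output)
```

View pics/s2.png

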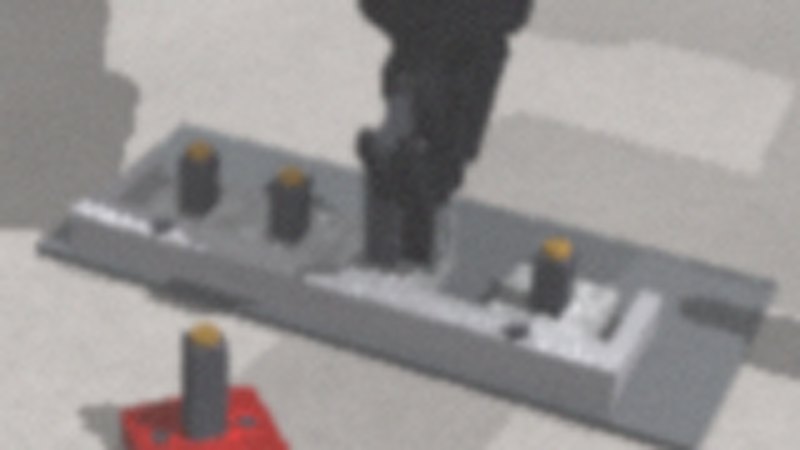

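View pics/w3.png

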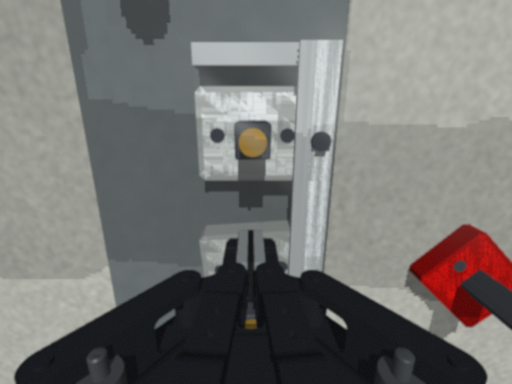

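The scene picture shows the fingers behind the tall post at (400,220). The wrist view shows its foot edge at (245,228), slightly raised, so it is tipping and rubbing under the lip at 18 N. I'll back off and push low on the foot's side, now that there's a gap of about 32 mm.

Emit:
apply_moves --rows '[0.006,0,0,0,0,0,0.013,0,0,0,0,0,0.013,0,-0.025,0,0,0,0.013,0,-0.05,0,0,0,0.042,0,-0.05,0,0,0,0.042,0,-0.05,0,0,0,0.042,0,-0.05,0,0,0]'

```text
t: 8.6
tool_pos: [0.5457, 0.067, 0.1267]
tool_rot: [2.228, 2.213, 0.001]
contact_force: [-0.2, -0.1, -0.1]
opening: 0.0002
grip_force: 0.0
```

```bash
cat > rack.py <<'E'
from m import *
im,d,W=cloud('top'); im,d,W2=cloud('wrist'); o=ctrl.get_obs()
print(o['tool_pos'],o['t'],o['contact_force'])
for W in (W,W2):
    print('posts');blobs(W,.035,.075,(.53,.56,-.2,.2),10)
    m=(W[...,2]>.0145)&(W[...,2]<.0225)&(W[...,0]<.532)&(W[...,0]>.515)&(abs(W[...,1]-.02)<.16)
    n,l,st,ce=cv2.connectedComponentsWithStats(m.astype(np.uint8))
    for i in range(1,n):
        if st[i,4]>25: p=W[l==i]; print('foot',st[i,4],p.mean(0),p.min(0),p.max(0))
E
python3 rack.py; python3 plan.py .5455 .068 .08 1.563
```

```text
[0.5454 0.0668 0.1259] 8.7 [0.0452 0.716  0.323 ]
posts
40 px [260.5  226.85] med [ 0.5429 -0.0212  0.0516] min [ 0.5367 -0.0283  0.0354] max [ 0.5514 -0.0143  0.0563]
37 px [279.4865 227.5946] med [ 0.5422 -0.0716  0.051 ] min [ 0.5359 -0.0789  0.0353] max [ 0.5503 -0.0652  0.0557]
foot 82 [0.5238 0.1146 0.0193] [0.516  0.0941 0.0145] [0.5318 0.1356 0.0222]
foot 253 [ 0.5234 -0.0367  0.0194] [ 0.515  -0.0973  0.0147] [0.532  0.0233 0.0224]
posts
883 px [251.521  170.6433] med [0.5467 0.1118 0.0501] min [0.5387 0.1018 0.035 ] max [0.5543 0.1179 0.0548]
700 px [250.5029 241.2671] med [0.5454 0.078  0.0679] min [0.532  0.0733 0.0561] max [0.5592 0.0791 0.075 ]
185 px [250.4919 313.7081] med [0.5452 0.0299 0.0689] min [0.5427 0.0217 0.0646] max [0.5481 0.0356 0.0705]
foot 1683 [0.5244 0.1109 0.0195] [0.5163 0.0843 0.0146] [0.532  0.1348 0.0218]
foot 487 [0.5208 0.0422 0.0192] [0.515  0.0228 0.0147] [0.5319 0.0531 0.0211]
t 8.7 shift [0.0021 0.0002 0.0765] turn [-0.      0.0002  0.0002] rows 0.9181081065891725 0.002900885897370495
```

Emit:
apply_moves --rows '[0.003,0,0.02,0,0,0,0.003,0,0.045,0,0,0,0.003,0,0.06,0,0,0,0.003,0,0.068,0,0,0,0.003,0,0.075,0,0,0,0.003,0,0.075,0,0,0]'

```text
t: 9.3
tool_pos: [0.545, 0.0692, 0.0799]
tool_rot: [-2.229, -2.213, 0.002]
contact_force: [-0.6, 1.1, 0.2]
opening: 0.0
grip_force: 0.0
```

Emit:
apply_moves --rows '[-0.005,0,0,0,0,0,-0.01,0,0,0,0,0,-0.014,0,0,0,0,0,-0.018,0,0,0,0,0,-0.021,0,0,0,0,0]'

```text
t: 9.8
tool_pos: [0.5456, 0.0567, 0.0812]
tool_rot: [-2.23, -2.213, -0.002]
contact_force: [1.2, 4.5, 1.2]
opening: 0.0002
grip_force: 2.1
```

Emit:
apply_moves --rows '[-0.002,0,0,0,0,0,-0.004,0,0,0,0,0]'

```text
t: 10.0
tool_pos: [0.5456, 0.0543, 0.0811]
tool_rot: [2.229, 2.213, 0.002]
contact_force: [0.4, 4.8, 1.6]
opening: -0.0002
grip_force: 2.4
```

Emit:
apply_moves --rows '[-0.0015,0,0,0,0,0,-0.003,0,0,0,0,0]'

```text
t: 10.2
tool_pos: [0.5456, 0.0525, 0.0811]
tool_rot: [2.229, 2.213, 0.001]
contact_force: [0.2, 4.7, 3.3]
opening: 0.0003
grip_force: 2.6
```

Emit:
apply_moves --rows '[-0.002,0,0,0,0,0,-0.004,0,0,0,0,0,-0.005,0,0,0,0,0]'

```text
t: 10.5
tool_pos: [0.5457, 0.0515, 0.0812]
tool_rot: [-2.228, -2.21, -0.008]
contact_force: [-0.2, 15.2, 2.3]
opening: 0.0
grip_force: 7.7
```

Emit:
apply_moves --rows '[-0.0015,0,0,0,0,0,-0.003,0,0,0,0,0]'

```text
t: 10.7
tool_pos: [0.5457, 0.0511, 0.0813]
tool_rot: [-2.227, -2.208, -0.012]
contact_force: [1.8, 22.5, 3.8]
opening: -0.0001
grip_force: 11.0
```

Emit:
apply_moves --rows '[-0.0015,0,0,0,0,0,-0.003,0,0,0,0,0]'

```text
t: 10.9
tool_pos: [0.5457, 0.0507, 0.0813]
tool_rot: [-2.226, -2.206, -0.016]
contact_force: [2.0, 28.0, 3.3]
opening: -0.0001
grip_force: 14.1
```

Right stop felt at tool y≈0.0515. Now back, and die_end to the left, checking each step.

Emit:
apply_moves --rows '[0.015,0,0,0,0,0,0.03,0,0,0,0,0,0.04,0,0,0,0,0,0.048,0,0,0,0,0,0.051,0,0,0,0,0]'

```text
t: 11.4
tool_pos: [0.5452, 0.0763, 0.0804]
tool_rot: [2.229, 2.214, -0.002]
contact_force: [-0.2, -1.0, -0.5]
opening: -0.0003
grip_force: 0.5
```

Emit:
apply_moves --rows '[0.002,0,0,0,0,0,0.004,0,0,0,0,0,0.006,0,0,0,0,0]'

```text
t: 11.7
tool_pos: [0.5454, 0.0797, 0.0806]
tool_rot: [2.23, 2.213, -0.0]
contact_force: [-0.3, -0.9, -0.6]
opening: 0.0002
grip_force: 0.5
```

Emit:
apply_moves --rows '[0.0015,0,0,0,0,0,0.003,0,0,0,0,0,0.0045,0,0,0,0,0]'

```text
t: 12.0
tool_pos: [0.5455, 0.0825, 0.0807]
tool_rot: [2.229, 2.213, -0.001]
contact_force: [-0.4, -3.7, -0.2]
opening: 0.0
grip_force: 2.1
```

Emit:
apply_moves --rows '[0.0015,0,0,0,0,0,0.0025,0,0,0,0,0]'

```text
t: 12.2
tool_pos: [0.5455, 0.0827, 0.0808]
tool_rot: [2.227, 2.213, -0.005]
contact_force: [-0.3, -10.3, 0.4]
opening: 0.0004
grip_force: 4.7
```

Left stop felt at tool y≈0.0824 (finger width 22 mm, consistent), so the gap is centred at y≈0.0669. I'll lift out and go for the spare.

Emit:
apply_moves --rows '[-0.01,0,0,0,0,0,-0.025,0,0,0,0,0,-0.025,0,-0.06,0,0,0,-0.025,0,-0.14,0,0,0,-0.025,0,-0.2,0,0,0,-0.025,0,-0.2,0,0,0]'

```text
t: 12.8
tool_pos: [0.549, 0.069, 0.2082]
tool_rot: [2.223, 2.207, 0.015]
contact_force: [0.8, -0.7, 0.8]
opening: 0.0003
grip_force: 0.0
```

```bash
python3 rack.py; python3 plan.py .5085 -.3153 .15 -.588; 
```

```text
[0.546 0.069 0.202] 12.9 [ 0.5603  0.6064 -0.4457]
posts
24 px [207.7917 225.375 ] med [0.5415 0.1205 0.0505] min [0.5383 0.1114 0.0456] max [0.5511 0.1272 0.0549]
48 px [246.0625 225.9375] med [0.5421 0.017  0.0662] min [0.536  0.0092 0.0496] max [0.5505 0.0254 0.073 ]
40 px [264.5  227.15] med [ 0.5428 -0.0319  0.0508] min [ 0.5353 -0.0389  0.0442] max [ 0.552  -0.0251  0.0572]
42 px [283.5 228. ] med [ 0.5421 -0.0829  0.0512] min [ 0.5352 -0.0899  0.0405] max [ 0.5508 -0.0758  0.0554]
foot 78 [0.5244 0.127  0.0196] [0.5171 0.1055 0.0147] [0.532  0.1524 0.0225]
foot 279 [ 0.5233 -0.0409  0.0195] [ 0.5151 -0.1108  0.0148] [0.5319 0.0311 0.0225]
posts
381 px [248.0446 142.4436] med [0.5471 0.1197 0.0503] min [0.5394 0.1112 0.0354] max [0.555  0.1269 0.0553]
93 px [249.7312 323.5376] med [ 0.5476 -0.0753  0.0429] min [ 0.5422 -0.0765  0.0353] max [ 0.552  -0.0739  0.0502]
foot 837 [0.5246 0.1195 0.0197] [0.517  0.094  0.0177] [0.532  0.1445 0.0225]
foot 533 [0.5224 0.0229 0.0195] [ 0.515  -0.0172  0.0146] [0.532  0.0419 0.022 ]
t 12.9 shift [-0.641  -0.0579  0.0862] turn [ 0.0007 -0.0021  1.3696] rows 7.792111014016101 14.349495264366265
```

Emit:
apply_moves --rows '[-0.08,0,0,0,0,0.1,-0.64,-0.057,0,0,0,0.95,-0.64,-0.057,0,0,0,0.95,-0.64,-0.057,0,0,0,0.95,-0.64,-0.057,0,0,0,0.95,-0.64,-0.057,0,0,0,0.95,-0.64,-0.057,0,0,0,0.95,-0.64,-0.057,0,0,0,0.95,-0.64,-0.057,0,0,0,0.95,-0.64,-0.057,0,0,0,0.95]' --grip 0.6

```text
t: 13.9
tool_pos: [0.5069, -0.3155, 0.1977]
tool_rot: [-3.137, -0.098, 0.005]
contact_force: [0.5, 0.7, 0.4]
opening: 0.0513
grip_force: 0.0
```

```bash
python3 plan.py .5085 -.3153 .115 -.588; 
```

```text
t 13.9 shift [0.0031 0.0004 0.1378] turn [-0.0015  0.0027  0.4142] rows 1.6538126535020337 4.339437000976327
```

Emit:
apply_moves --rows '[0.003,0,0.03,0,0,0.414,0.003,0,0.06,0,0,0.414,0.003,0,0.09,0,0,0.414,0.003,0,0.11,0,0,0.414,0.003,0,0.125,0,0,0.414,0.003,0,0.135,0,0,0.414,0.003,0,0.135,0,0,0.414]'

```text
t: 14.6
tool_pos: [0.5089, -0.3135, 0.1169]
tool_rot: [-3.009, 0.895, 0.007]
contact_force: [0.3, 0.7, -0.5]
opening: 0.0513
grip_force: 0.0
```

```bash
python3 plan.py .5088 -.3153 .0895 -.588; 
```

```text
t 14.6 shift [0.0018 0.0026 0.0457] turn [-0.0004  0.0031  0.0064] rows 0.5491240651460533 0.07484641219462275
```

Descend, then close gently.

Emit:
apply_moves --rows '[0.002,0.002,0.015,0,0,0.006,0.002,0.002,0.03,0,0,0.006,0.002,0.002,0.038,0,0,0.006,0.002,0.002,0.045,0,0,0.006,0.002,0.002,0.045,0,0,0.006]'

```text
t: 15.1
tool_pos: [0.5102, -0.3158, 0.0919]
tool_rot: [-3.006, 0.911, 0.002]
contact_force: [-0.1, -0.5, -0.5]
opening: 0.0506
grip_force: 0.0
```

Emit:
apply_moves --rows '[0,0,0,0,0,0,0,0,0,0,0,0,0,0,0,0,0,0,0,0,0,0,0,0,0,0,0,0,0,0,0,0,0,0,0,0,0,0,0,0,0,0,0,0,0,0,0,0]' --grip 0 --grip_force 50

```text
t: 15.9
tool_pos: [0.5109, -0.3163, 0.0933]
tool_rot: [3.006, -0.911, 0.002]
contact_force: [-0.5, 0.4, 4.7]
opening: 0.0151
grip_force: 49.5
```

Emit:
apply_moves --rows '[0,0,-0.02,0,0,0,0,0,-0.05,0,0,0,0,0,-0.1,0,0,0,0,0,-0.15,0,0,0,0,0,-0.15,0,0,0,0,0,-0.15,0,0,0]'

```text
t: 16.5
tool_pos: [0.5103, -0.3159, 0.1824]
tool_rot: [3.007, -0.911, -0.0]
contact_force: [-0.7, 0.3, -3.1]
opening: 0.0152
grip_force: 49.1
```

```bash
python3 - <<'E'
from m import *
o=ctrl.get_obs();p=o['tool_pos'];print(p,o['contact_force'],o['opening'])
Rt=Rn.from_rotvec(o['tool_rot']).as_matrix();print(Rt)
im,d,W=cloud('wrist'); cv2.imwrite('pics/w4.png',im)
T=(W-np.array(p))@Rt
m=(abs(T[...,0])<.05)&(abs(T[...,1])<.04)&(T[...,2]>.068)&(T[...,2]<.1)
P=T[m];print(len(P),np.percentile(P[:,2],[5,50,95]));print(cv2.minAreaRect(P[:,:2].astype(np.float32)),P.min(0),P.max(0))
A=np.c_[P[:,:2],np.ones(len(P))];q=abs(P[:,2]-np.median(P[:,2]))<.005;print(np.linalg.lstsq(A[q],P[q,2],rcond=None)[0])
E
python3 plan.py .463 .0675 .18 -.008
```

```text
[ 0.5103 -0.3159  0.1824] [-0.7471  0.2616 -3.1229] 0.01519093847288106
[[ 0.8319 -0.5549 -0.0002]
 [-0.5549 -0.8319  0.0001]
 [-0.0002  0.0001 -1.    ]]
3881 [0.0765 0.0799 0.0889]
((-0.0029777102172374725, -0.0001898445188999176), (0.05008186772465706, 0.061371710151433945), 89.76119995117188) [-0.0336 -0.0253  0.068 ] [0.0278 0.0248 0.0944]
[0.0296 0.0006 0.0795]
t 16.55 shift [-0.4189 -0.4877  0.0028] turn [-0.0007  0.0018 -0.3695] rows 7.7147698729770005 3.8713998095228455
```

View pics/w4.png

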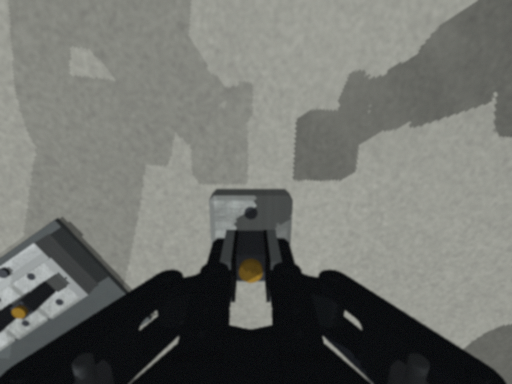

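The picture shows the die squarely held: foot at (250,215), post top at (250,270). Its centre is 3 mm toward tool −x. Carrying it to the apron in front of the gap.

```bash
python3 plan.py .482 .0674 .18 -.008; python3 plan.py .482 .0674 .11 -.008
```

```text
t 16.55 shift [-0.3924 -0.5051  0.0027] turn [-0.0007  0.0018 -0.3695] rows 7.676093394847322 3.8713998095228455
t 16.55 shift [-0.3921 -0.5051  0.1194] turn [-0.0007  0.0018 -0.3695] rows 7.805740008522278 3.8713998095228455
```

Emit:
apply_moves --rows '[-0.04,-0.05,0.003,0,0.002,-0.037,-0.392,-0.505,0.003,0,0.002,-0.37,-0.392,-0.505,0.003,0,0.002,-0.37,-0.392,-0.505,0.003,0,0.002,-0.37,-0.392,-0.505,0.003,0,0.002,-0.37,-0.392,-0.505,0.003,0,0.002,-0.37,-0.392,-0.505,0.003,0,0.002,-0.37,-0.392,-0.505,0.003,0,0.002,-0.37,-0.392,-0.505,0.003,0,0.002,-0.37,-0.392,-0.505,0.06,0,0.002,-0.37,-0.392,-0.505,0.1,0,0.002,-0.37,-0.392,-0.505,0.115,0,0.002,-0.37,-0.392,-0.505,0.119,0,0.002,-0.37,-0.392,-0.505,0.119,0,0.002,-0.37]'

```text
t: 17.95
tool_pos: [0.4831, 0.066, 0.1111]
tool_rot: [3.141, -0.012, 0.003]
contact_force: [0.1, -0.8, -1.7]
opening: 0.015
grip_force: 49.7
```

```bash
python3 plan.py .482 .0674 .1 -.008;python3 - <<'E'
from m import *
o=ctrl.get_obs();p=np.array(o['tool_pos']);print(p,o['contact_force'],o['opening'])
im,d,W=cloud('wrist')
# row feet/gap seen from here, in front strip; and held foot
m=(W[...,2]>.0145)&(W[...,2]<.0225)&(W[...,0]<.545)&(W[...,0]>.515)&(abs(W[...,1]-.02)<.16)
n,l,st,ce=cv2.connectedComponentsWithStats(m.astype(np.uint8))
for i in range(1,n):
    if st[i,4]>60: q=W[l==i]; print('foot',st[i,4],q.mean(0),q.min(0),q.max(0))
m=(W[...,2]>.0245)&(W[...,2]<.04)&(W[...,0]<.515)&(abs(W[...,1]-p[1])<.032)
P=W[m];print('held',len(P),np.median(P[:,2]),P.min(0),P.max(0),cv2.minAreaRect(P[:,:2].astype(np.float32)))
E
```

```text
t 17.95 shift [-0.0019 -0.0023  0.0185] turn [ 0.0006 -0.0014  0.0001] rows 0.22439324557317597 0.01622987910419644
[0.4831 0.066  0.1111] [ 0.1486 -0.7513 -1.7162] 0.014950268113861541
foot 3081 [0.5291 0.1174 0.0196] [0.5166 0.0938 0.015 ] [0.545  0.1453 0.0225]
foot 7357 [ 0.5268 -0.0248  0.0196] [ 0.515  -0.0969  0.0146] [0.545  0.0418 0.0225]
held 3524 0.031260553600060886 [0.4502 0.0412 0.0245] [0.5115 0.0915 0.0399] ((0.48088112473487854, 0.0664714127779007), (0.05013812333345413, 0.06120453402400017), 89.51530456542969)
```

Emit:
apply_moves --rows '[0,-0.0022,0.008,0,0,0,0,-0.0022,0.014,0,0,0,0,-0.0022,0.017,0,0,0,0,-0.0022,0.017,0,0,0]'

```text
t: 18.4
tool_pos: [0.483, 0.0678, 0.1009]
tool_rot: [3.141, -0.011, 0.004]
contact_force: [-0.6, 1.0, -3.6]
opening: 0.0151
grip_force: 49.8
```

Emit:
apply_moves --rows '[0,0,0.001,0,0,0,0,0,0.0018,0,0,0]'

```text
t: 18.6
tool_pos: [0.4833, 0.0678, 0.1002]
tool_rot: [3.141, -0.011, 0.005]
contact_force: [0.8, -0.6, -3.1]
opening: 0.0147
grip_force: 49.8
```

Emit:
apply_moves --rows '[0,0,0.001,0,0,0,0,0,0.0018,0,0,0]'

```text
t: 18.8
tool_pos: [0.4833, 0.0678, 0.0993]
tool_rot: [3.141, -0.011, 0.005]
contact_force: [-2.0, -0.3, 2.2]
opening: 0.0148
grip_force: 50.4
```

Emit:
apply_moves --rows '[0.003,0,-0.0007,0,0,0,0.007,0,-0.0007,0,0,0,0.011,0,-0.0007,0,0,0,0.015,0,-0.0007,0,0,0,0.02,0,-0.0007,0,0,0,0.025,0,-0.0007,0,0,0]'

```text
t: 19.4
tool_pos: [0.4984, 0.0677, 0.0994]
tool_rot: [3.141, -0.011, 0.005]
contact_force: [-0.7, 0.1, -1.2]
opening: 0.0151
grip_force: 49.9
```

Emit:
apply_moves --rows '[0.005,0,0,0,0,0,0.01,0,0,0,0,0,0.015,0,0,0,0,0,0.02,0,0,0,0,0,0.025,0,0,0,0,0,0.03,0,0,0,0,0]'

```text
t: 20.0
tool_pos: [0.5164, 0.0676, 0.0994]
tool_rot: [3.141, -0.011, 0.005]
contact_force: [-0.9, -0.0, -2.4]
opening: 0.015
grip_force: 49.9
```

Emit:
apply_moves --rows '[0.005,0,0,0,0,0,0.01,0,0,0,0,0,0.015,0,0,0,0,0,0.02,0,0,0,0,0,0.025,0,0,0,0,0,0.03,0,0,0,0,0,0.035,0,0,0,0,0]'

```text
t: 20.7
tool_pos: [0.5374, 0.0674, 0.0995]
tool_rot: [3.141, -0.011, 0.005]
contact_force: [0.3, -0.2, -2.9]
opening: 0.0149
grip_force: 49.8
```

Emit:
apply_moves --rows '[0.004,0,0,0,0,0,0.008,0,0,0,0,0,0.011,0,0,0,0,0,0.013,0,0,0,0,0]'

```text
t: 21.1
tool_pos: [0.5451, 0.0673, 0.0996]
tool_rot: [3.141, -0.011, 0.005]
contact_force: [1.5, 0.3, -3.2]
opening: 0.0149
grip_force: 49.8
```

Feel for the back wall, in 1 mm steps.

Emit:
apply_moves --rows '[0.0017,0,0,0,0,0,0.0033,0,0,0,0,0,0.0033,0,0,0,0,0]'

```text
t: 21.4
tool_pos: [0.547, 0.0673, 0.0996]
tool_rot: [3.141, -0.011, 0.005]
contact_force: [0.3, -0.0, -2.9]
opening: 0.015
grip_force: 49.8
```

Emit:
apply_moves --rows '[0.0017,0,0,0,0,0,0.0025,0,0,0,0,0,0.0025,0,0,0,0,0]'

```text
t: 21.7
tool_pos: [0.5484, 0.0673, 0.0995]
tool_rot: [3.141, -0.011, 0.004]
contact_force: [-0.2, -0.3, -2.2]
opening: 0.0148
grip_force: 49.8
```

Emit:
apply_moves --rows '[0.0015,0,0,0,0,0,0.002,0,0,0,0,0,0.002,0,0,0,0,0]'

```text
t: 22.0
tool_pos: [0.5487, 0.0673, 0.0994]
tool_rot: [3.141, -0.011, -0.0]
contact_force: [-5.6, 0.2, 1.6]
opening: 0.0151
grip_force: 50.3
```

Emit:
apply_moves --rows '[0.0012,0,0,0,0,0,0.0012,0,0,0,0,0]'

```text
t: 22.2
tool_pos: [0.5489, 0.0674, 0.0994]
tool_rot: [3.141, -0.011, -0.004]
contact_force: [-8.0, -0.6, 3.8]
opening: 0.0149
grip_force: 50.7
```

Back wall felt at 8 N. Release slightly, then lift straight up.

Emit:
apply_moves --rows '[0,0,0,0,0,0,0,0,0,0,0,0,0,0,0,0,0,0,0,0,0,0,0,0,0,0,0,0,0,0]' --grip 0.35

```text
t: 22.7
tool_pos: [0.5506, 0.0673, 0.0998]
tool_rot: [3.141, -0.011, 0.006]
contact_force: [-0.8, -0.1, -0.7]
opening: 0.0297
grip_force: 0.0
```

Emit:
apply_moves --rows '[0,0,-0.01,0,0,0,0,0,-0.03,0,0,0,0,0,-0.08,0,0,0,0,0,-0.15,0,0,0,-0.08,0,-0.2,0,0,0,-0.08,0,-0.23,0,0,0,-0.08,0,-0.23,0,0,0,-0.08,0,-0.23,0,0,0]'

```text
t: 23.5
tool_pos: [0.5025, 0.0678, 0.2384]
tool_rot: [3.141, -0.011, 0.009]
contact_force: [-0.3, -0.4, -0.7]
opening: 0.0301
grip_force: 0.0
```

```bash
python3 - <<'E'
from m import *
o=ctrl.get_obs();print(o['tool_pos'],o['contact_force'],o['opening'],o['t'])
im,d,W=cloud('wrist'); cv2.imwrite('pics/w5.png',cv2.resize(im[50:250,90:420],(792,480),interpolation=cv2.INTER_CUBIC))
blobs(W,.035,.085,(.5,.6,-.2,.2),20)
for y in (.119,.068,.017,-.033,-.084):
    m=(W[...,2]>.0165)&(W[...,2]<.0225)&(W[...,0]<.535)&(W[...,0]>.5)&(abs(W[...,1]-y)<.018)
    P=W[m]
    b=[P[abs(P[:,1]-y-s)<.004][:,0].min() for s in (-.014,0,.014)]
    print(y,'front',np.array(b),'ztop',P[:,2].mean(),'plane',np.linalg.lstsq(np.c_[P[:,:2]-P[:,:2].mean(0),np.ones(len(P))],P[:,2],rcond=None)[0])
E
```

```text
[0.5025 0.0678 0.2384] [-0.2537 -0.4227 -0.7011] 0.03007837406176836 23.5
331 px [198.9668 144.5166] med [0.5474 0.1171 0.0499] min [0.539  0.1106 0.0353] max [0.5546 0.1268 0.0552]
286 px [250.493 144.514] med [0.5473 0.0682 0.0504] min [0.5386 0.0602 0.0378] max [0.5544 0.0752 0.0546]
441 px [303.9773 147.61  ] med [0.5459 0.0194 0.0655] min [0.5361 0.0087 0.0352] max [0.5525 0.0249 0.071 ]
427 px [402.9391 146.0679] med [ 0.5445 -0.0789  0.0495] min [ 0.5355 -0.0903  0.035 ] max [ 0.5526 -0.074   0.0548]
372 px [352.3306 146.293 ] med [ 0.5448 -0.03    0.0497] min [ 0.5361 -0.0409  0.035 ] max [ 0.5521 -0.0248  0.0558]
0.119 front [0.5163 0.5166 0.5168] ztop 0.01961684952579388 plane [ 0.0042 -0.0029  0.0196]
0.068 front [0.5163 0.5162 0.5164] ztop 0.019607034489457265 plane [ 0.0044 -0.0014  0.0196]
0.017 front [0.5148 0.5148 0.5138] ztop 0.01955885136181906 plane [ 0.0088 -0.0021  0.0196]
-0.033 front [0.5144 0.5146 0.5133] ztop 0.01959753449106963 plane [0.0044 0.0027 0.0196]
-0.084 front [0.5142 0.5143 0.5132] ztop 0.019667389651805842 plane [0.0111 0.0018 0.0197]
```

View pics/w5.png

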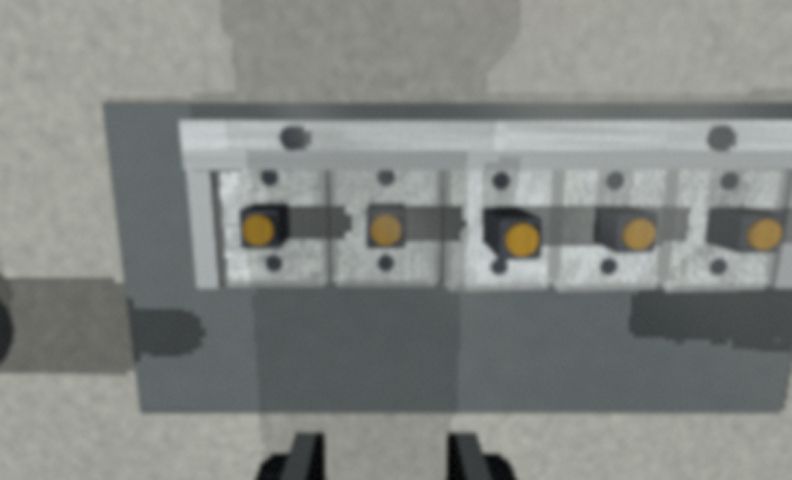

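The picture shows five dies in line under the lip, with the spare at (386,229) directly left of the tall one at (520,239). All lie flat, the spacing is 51 mm, and the feet are within about 2 mm of each other. Handing in.

```bash
python3 -c "
from station import ctrl
print(ctrl.finish_job())"
```

```text
the job is handed in; nothing more can be done
None
```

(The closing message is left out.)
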